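# Clamp a cleaver in the sharpening jig

### The arm

A 6-joint arm with a two-finger parallel gripper is mounted at the origin on the work surface. World frame = base frame: x ahead of the robot, y to its left, z up, the work surface at z = 0. Lengths are in m, angles in rad, forces in N, time in s.
With the tool pointing down it reaches from about 0.275 to 0.875 m from the base axis. Payload 12.5 kg.
Tool frame: the origin (TCP) lies at the very end of the fingers, on their centre line; the grasp point (between the pads) lies 19 mm behind it; x points along the fingers, y is the direction in which the jaws open and shut, and the axes are right-handed (so a half turn about x gives the same grasp; the last joint's range is limited). The gripper opens to 85 mm and grips with 20 to 120 N. Pads are 22 mm wide; open, the fingers measure 114 mm over their backs; the gripper's body (76 mm by 85 mm) begins 54 mm behind the grasp point. The pads swing forward as they close: fully open they stand 13 mm farther back than shut.
Start: joints at [1.184, 0.351, 1.652, -0, 1.139, -0.085], TCP at [0.163, 0.525, 0.231] pointing down, gripper open.
Joint ranges: [-2.75, 2.75], [-0.79, 2.1], [0.01, 2.65], [-1.57, 4.71], [0.07, 3.14], [-2.87, 2.87]. Speed limits (rad/s): [2.22, 2.22, 2.79, 3.14, 3.14, 3.14].

### API

Orientations are given as a 3x3 rotation matrix whose columns are the frame's x, y, z axes.
In Python, from bench import manip gives the robot as it stands. Calls block until the motion is done:
- manip.move_ptp(position, orientation): joint-space move of the TCP to a pose.
- manip.move_l(position, attitude=None, max_speed=0.15): straight line of the TCP; attitude=None keeps the orientation; max_speed is the mean speed in m/s.
- manip.move_j(angles): joint-space move.
- manip.set_gripper(opening, effort=None): opening from 0.0 (shut) to 1.0 (fully open); effort is the grip in N (None keeps the last); returns when the fingers have stopped.
- manip.dwell(seconds).
- manip.inverse_kinematics(position, orientation): joint angles nearest the present ones, or None.
- manip.grab_frame(name): name is "scene" or "top" or "wrist"; returns (picture, depth): 420x560x3 uint8, red, green, blue; 420x560 float32, m along the optical axis (not along the pixel's ray), 0 where there is no reading.
- manip.get_calibration(name): a dict with "camera_matrix" (3x3 intrinsics, pixels), "R" (3x3) and "t" (3): a world point X has camera coordinates R X + t. Camera axes: x right, y down, z forward; pixel columns grow to the right and rows downward; lengths in m; the calibration is good to about 2 mm. A picture is of the moment at which its call begins: read the wrist's pose just before it. get_calibration takes no time and is no camera call; for the wrist camera it gives the pose at the moment of the call.
A pose or a line that the arm cannot do raises manip.Unreachable and nothing moves.
- manip.sign_off(): hands the job in, once; it reports no verdict.
Trained networks look in the newest picture that a camera, given by its name, has taken for a name from the list of things; names that differ only in an ending like _2 or _b are one class to them, and where a whole thing is asked for, a point or a joint stands for the part that bears it (a point fixed in the world has none). Each returns a list of dicts, best first, with "confidence" (0 to 1); they miss things now and then, are a little off and sometimes report something else, mostly with a low value. They report only what shows in the picture. A call takes as long as a camera call. They do not tell look-alikes from the thing itself.
- manip.look_for(camera, name): "at" ([x, y, z] in m, in world coordinates, good to about 4 mm: the middle of the surface that is visible of it).
Readings, each from a call of its own:
- manip.current_time(): time.
- manip.current_qpos(): joint angles.
- manip.current_joint_vel(): joint speeds.
- manip.current_joint_torque(): joint torques, N m.
- manip.current_ee_pos(): TCP position.
- manip.current_tcp_rot(): TCP orientation.
- manip.current_force(): force on the tool from outside, world axes, zero at the start.
- manip.current_ft_torque(): the same for the moment, N m.
- manip.current_grip_width(): opening from 0.0 (shut) to 1.0 (fully open).
Only numpy, scipy, OpenCV 4.12 (cv2) and the standard library are available. Lean on these libraries where they do the work, as an engineer would, in place of code of your own. Each camera call takes 0.05 s, during which the arm holds its last target.

### The job

At the knife-sharpening stall, slide the cleaver along the bed of the jig, by its handle, until its blunt end is fully home against the yellow stop, without ramming it. Then turn the orange clamp knob clockwise (seen from above), letting it sink as it turns and never hauling up the sprung red arm, until the rubber foot meets the blade; give it about a quarter turn more so that the blade is held firmly but not crushed, and let go. Leave the jar, the whetstone and the screwdriver alone.

Things in the scene. Friction and masses are not known exactly. Their poses are not given: they have to be found in the camera images.
- stop_face (a point): yellow end stop of the jig, 91 mm wide, 14 mm high. The point: middle of its working face, 52.5 mm above the table. x axis: the cleaver's sliding direction, into the stop, away from the robot; y left, z up. The jig is fixed to the table, elsewhere each time.
- jig: blue block with a steel bed on top, 104 mm wide, bed top 50 mm above the table, reaching from 133 mm before the stop face to the stop; two steel guides, 8 mm high, leave a 71 mm channel for the 65 mm blade. A red post behind the stop bears the clamp arm. Origin: underside, 55 mm before the stop face on the centre line, straight below the clamp screw; axes as stop_face.
- stop: the yellow stop as a part; origin on the bed under the middle of its working face
- cleaver_handle (a point): centre of the cleaver's dark wooden handle (92 mm long in x, 26 mm wide in y, 18 mm thick in z), 52.5 mm above the table, overhanging the bed's near end in free air. x axis from handle to blade. The centre is 182 mm before the blade's far end, so 182 mm before the stop face when home. Grip from above, across y. Starts 15 to 32 mm short of home.
- cleaver_end (a point): middle of the blunt far end of the blade, which goes against the stop, at mid thickness; x axis as the handle's
- cleaver: loose cleaver, about 0.36 kg, lying flat on the bed; blade 120 x 65 x 5 mm, its top 55 mm above the table. Origin: centre of the blade's underside
- knob_grip (a point): centre of the orange square clamp knob, 34 x 34 mm and 32 mm tall, on an upright steel screw 55 mm before the stop face on the jig's centre line; x and y axes square to its flats, turning with it. Starts 172 mm above the table, 54 mm above the top of the 40 mm wide red clamp arm beneath, and sinks as it turns. Grip two opposite flats from above.
- knob (a joint): turn of the knob in rad, 0 at the start, growing clockwise seen from above (ends at 7). The quick-lead screw sinks 30 mm a turn (4.77 mm per rad) relative to the clamp arm. It takes 0.16 N m to turn, up to 0.3 N m when tight, and stays where it is left.
- clamp_arm (a joint): lift of the red clamp arm in m, 0 resting on its lower stop, up to 0.022; held down by about 4.6 N of weight and a spring of 1.6 N/mm. Once the foot is on the blade the knob sinks no further: the arm rises 4.77 mm per rad instead and the foot presses with about 4.6 N + 7.6 N per rad. A push down on the knob adds to that.
- spindle: steel clamp screw under the knob with a black rubber foot (24 mm across, 9 mm high) that does not turn. Origin on the screw's axis, 70 mm above the table at the start. The last user screwed the foot in or out, so the gap from foot to blade at the start is anything from 5 to 13 mm and is not measured: feel for it.
- jar: clear plastic jar with a red lid, 90 mm across, 120 mm tall, origin at the centre of its underside; leave alone
- whetstone: two-tone whetstone 160 x 60 x 26 mm, origin at the centre of its underside; leave alone
- screwdriver: screwdriver lying flat, origin under its middle; leave alone
Not all that is in view belongs to the job. What is shaped like the cleaver but green is not meant.

How it is judged:
By the outcome, as a careful person would: the job done as asked, in the order asked, and still so for the second after the job is handed in, with the robot touching nothing.
It also fails if it takes over 72 s, if anything falls off the work surface, if the arm or the gripper's body presses on something with over 40 N, if the wrist force passes 120 N, or if a joint passes its speed limit or range.

## Working session

There is one attempt and no reset: what is moved stays moved. The work goes in short steps, each a Python script; the robot and the scene stay as the last script left them, time stands still between calls to the robot, and variables do not carry over. Pictures are saved under pics/ and viewed, and the job is handed in when it is done.

```bash
ls; mkdir -p pics; python3 - <<'E'
from bench import manip
import cv2
for n in ("scene","top"):
    im,d=manip.grab_frame(n); cv2.imwrite(f"pics/{n}0.png",im[:,:,::-1])
    for k in ("stop","cleaver_handle","knob_grip","cleaver","jig","jar","whetstone","screwdriver","cleaver_end","clamp_arm","spindle"):
        r=manip.look_for(n,k)
        print(n,k,[([round(float(v),3) for v in q["at"]],round(q["confidence"],2)) for q in r[:3]])
print(manip.current_time())
E
```

```text
pics
scene stop [([0.695, 0.046, 0.061], 0.76)]
scene cleaver_handle [([0.55, 0.054, 0.057], 0.8), ([0.305, 0.202, 0.011], 0.73), ([0.469, -0.334, 0.093], 0.38)]
scene knob_grip [([0.638, 0.029, 0.184], 0.89)]
scene cleaver [([0.548, 0.05, 0.058], 0.68), ([0.305, 0.204, 0.008], 0.65)]
scene jig [([0.7, 0.028, 0.063], 0.64)]
scene jar [([0.469, -0.333, 0.093], 0.66), ([0.692, 0.049, 0.06], 0.33)]
scene whetstone [([0.585, 0.358, 0.025], 0.82)]
scene screwdriver [([0.603, -0.347, 0.024], 0.95)]
scene cleaver_end [([0.306, 0.205, 0.008], 0.93), ([0.552, 0.053, 0.056], 0.64)]
scene clamp_arm [([0.652, 0.023, 0.121], 0.88)]
scene spindle [([0.633, 0.03, 0.185], 0.79)]
top stop [([0.691, -0.003, 0.067], 0.46)]
top cleaver_handle [([0.557, 0.041, 0.054], 0.93), ([0.304, 0.202, 0.008], 0.87)]
top knob_grip [([0.628, 0.026, 0.188], 0.68), ([0.594, -0.356, 0.023], 0.19)]
top cleaver [([0.561, 0.04, 0.054], 0.67), ([0.303, 0.203, 0.013], 0.63), ([0.574, 0.356, 0.024], 0.6)]
top jig [([0.667, 0.014, 0.054], 0.87), ([0.622, 0.028, 0.19], 0.72), ([0.573, 0.36, 0.029], 0.45)]
top jar [([0.446, -0.331, 0.12], 0.95)]
top whetstone [([0.571, 0.36, 0.026], 0.69)]
top screwdriver [([0.595, -0.356, 0.021], 0.78)]
top cleaver_end [([0.556, 0.035, 0.056], 0.93), ([0.303, 0.205, 0.009], 0.59), ([0.624, 0.029, 0.186], 0.54)]
top clamp_arm [([0.67, 0.025, 0.117], 0.74)]
top spindle [([0.624, 0.029, 0.187], 0.43)]
1.2
```

View pics/scene0.png

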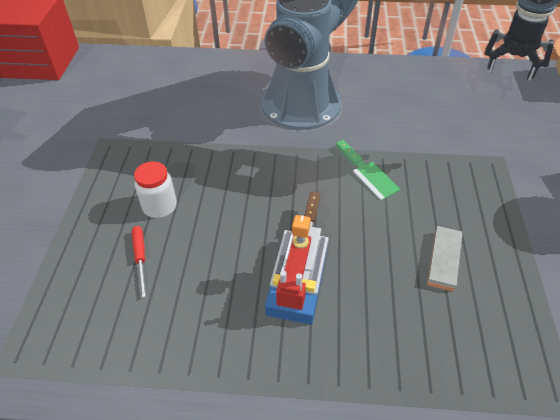

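View pics/top0.png

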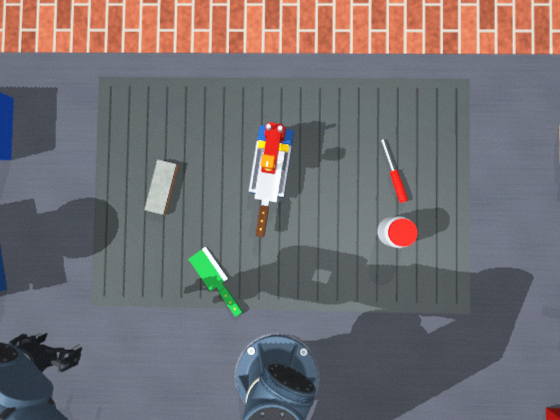

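The scene picture shows the wooden-handled cleaver on the jig, with its handle at (313,210). In the top picture the handle is at (262,222), the orange knob at (268,162) and the yellow stop at (262,146)/(288,147).

There are two candidates: the brown-handled cleaver on the jig at top (262,222) and the green one lying on the table at top (215,280). The brown one is meant, because it has a dark wooden handle and lies on the bed. Next I'll take an enlarged crop and a geometric fit.

```bash
cat > h.py <<'E'
import numpy as np, cv2
from bench import manip
def cloud(n):
    im,d=manip.grab_frame(n); c=manip.get_calibration(n)
    return im,d,c
def world(d,c):
    K=np.array(c["camera_matrix"]);R=np.array(c["R"]);t=np.array(c["t"])
    v,u=np.mgrid[:d.shape[0],:d.shape[1]]
    P=np.stack([(u-K[0,2])/K[0,0]*d,(v-K[1,2])/K[1,1]*d,d],-1)
    return (P-t)@R
def project(X,c):
    K=np.array(c["camera_matrix"]);p=np.array(c["R"])@X+np.array(c["t"]);p=K@p;return p[:2]/p[2]
E
python3 - <<'E'
from h import *
im,d,c=cloud("top")
W=world(d,c)
cv2.imwrite("pics/topcrop.png",cv2.resize(im[110:330,170:330,::-1],None,fx=2.7,fy=2.7,interpolation=cv2.INTER_CUBIC))
hsv=cv2.cvtColor(im,cv2.COLOR_RGB2HSV)
X,Y,Z=W[...,0],W[...,1],W[...,2]
roi=(d>0)&(abs(Y-0.03)<0.12)&(X>0.42)&(X<0.85)
def st(n,m):
    P=W[m]; 
    if len(P)<5: print(n,len(P));return
    q=P[:,:2];ce=(q.max(0)+q.min(0))/2
    r=cv2.minAreaRect(q.astype(np.float32)*1000)
    print(n,len(P),P.mean(0).round(4),"z",np.percentile(P[:,2],[5,50,95]).round(3),"rect",np.round(r[0],1),np.round(r[1],1),round(r[2],1))
H,S,V=[hsv[...,i] for i in range(3)]
st("handle",roi&(Z>.03)&(Z<.075)&(S>80)&(H<20)&(X<0.59)&(V<190))
st("yellow",roi&(Z>.03)&(Z<.085)&(S>120)&(H>20)&(H<35))
st("knobtop",roi&(Z>.175))
st("arm",roi&(Z>.105)&(Z<.13)&(S>120)&((H<8)|(H>172)))
st("bed/blade",roi&(Z>.04)&(Z<.07)&(S<40))
st("blue",roi&(Z>.02)&(Z<.08)&(H>100)&(H<125)&(S>120))
print("cam",-np.array(c["R"]).T@np.array(c["t"]))
im,d,c=cloud("wrist"); cv2.imwrite("pics/w0.png",im[:,:,::-1])
p=manip.current_ee_pos();R=manip.current_tcp_rot();print(p,R)
R0=np.array(c["R"]);cp=-R0.T@np.array(c["t"]);print("cam in tool",np.array(R).T@(cp-p),"\n",R0@np.array(R))
print(c["camera_matrix"])
E
```

```text
handle 239 [0.472  0.0498 0.0605] z [0.057 0.06  0.064] rect [471.9  50. ] [24.8 88.2] 82.0
yellow 122 [0.6757 0.0176 0.062 ] z [0.054 0.062 0.066] rect [578.5  15.3] [259.7  88.3] 2.3
knobtop 168 [0.6296 0.0284 0.1865] z [0.183 0.187 0.189] rect [630.2  28.5] [33.3 34.3] 82.6
arm 459 [0.6901 0.0197 0.1171] z [0.113 0.117 0.121] rect [678.6  22.2] [ 41.3 140.8] 80.7
bed/blade 1330 [0.5992 0.0306 0.0534] z [0.047 0.054 0.059] rect [576.7  36.7] [104.  263.6] 82.0
blue 213 [0.7295 0.0082 0.0409] z [0.038 0.041 0.045] rect [731.6  14.1] [103.7  46.6] 80.5
cam [ 0.47060091 -0.02905465  1.20240305]
[0.16341112 0.5251371  0.23129227] [[ 1.04370495e-05  2.97141192e-01  9.54833552e-01]
 [-4.79331788e-06  9.54833552e-01 -2.97141192e-01]
 [-1.00000000e+00 -1.47554342e-06  1.13899372e-05]]
cam in tool [-0.14244117 -0.00045014 -0.06911966] 
 [[-1.07277501e-03  9.99998485e-01  1.37051790e-03]
 [-2.74350678e-01 -1.61224788e-03  9.61628362e-01]
 [ 9.61629115e-01  6.55608360e-04  2.74351992e-01]]
[[337.00099082   0.         276.22244791]
 [  0.         337.00099082 204.96031313]
 [  0.           0.           1.        ]]
```

View pics/topcrop.png

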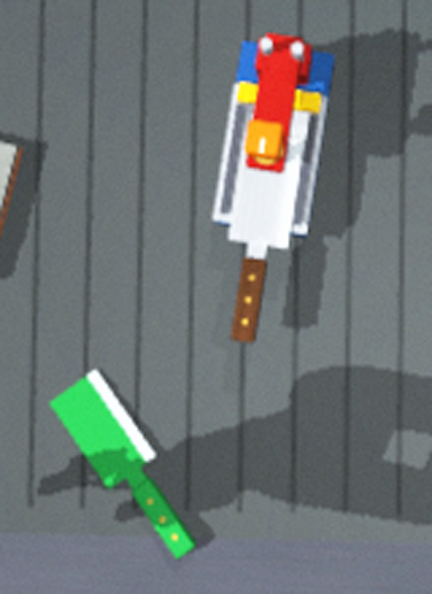

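The crop confirms it: the brown handle is at crop (250,300), on the jig axis below the knob. The green one is only the decoy. Now I'll take a close wrist view from above the handle.

```bash
cat >> h.py <<'E'
def ori(th):  # tool down, jaws across jig y, th = jig x heading
    c,s=np.cos(th),np.sin(th)
    return np.array([[0,-s,c],[0,c,s],[-1,0,0]],float)
E
python3 - <<'E'
from h import *
th=np.radians(-8)
R=ori(th); print(np.linalg.det(R))
manip.move_ptp([0.455,0.052,0.20],R)
print(manip.current_time(),manip.current_ee_pos(),manip.current_force())
im,d,c=cloud("wrist"); cv2.imwrite("pics/w1.png",im[:,:,::-1]); np.savez("w1.npz",im=im,d=d,**{k:np.array(v) for k,v in c.items()})
E
```

```text
1.0
3.3083 [0.45503136 0.05254954 0.20005626] [-0.5320177   0.14486381  0.78505911]
```

View pics/w1.png

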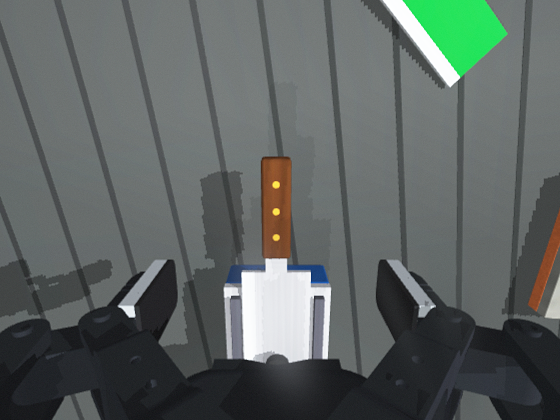

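The wrist picture shows the handle at columns 261–291, rows 157–258, with the jig's near end at row ~285. The gripper straddles the line of the handle. I'll measure from this.

```bash
python3 - <<'E'
from h import *
z=np.load("w1.npz"); im,d=z["im"],z["d"]; W=world(d,z); X,Y,Z=[W[...,i] for i in range(3)]
hsv=cv2.cvtColor(im,cv2.COLOR_RGB2HSV);H,S,V=[hsv[...,i] for i in range(3)]
v,u=np.mgrid[:420,:560]
def rect(n,m):
    q=(W[m][:,:2]*1000).astype(np.float32); r=cv2.minAreaRect(q); print(n,len(q),"z",np.percentile(Z[m],[5,50,95]).round(4),np.round(r[0],1),np.round(r[1],1),round(r[2],2))
roi=(d>0)&(u>215)&(u<340)&(v>140)&(v<355)
rect("handle",roi&(H<20)&(S>90)&(v<262)&(Z>.055))
rect("handle core",roi&(H<20)&(S>90)&(v<262)&(Z>.058))
th=np.radians(-8);ax=np.array([np.cos(th),np.sin(th)]);ay=np.array([-ax[1],ax[0]])
o=np.array([0.630,0.0285]); s=(W[...,:2]-o)@ax*1000; t=(W[...,:2]-o)@ay*1000
for vv in (262,266,270,274,278,282,286,290,300,320,340):
    print(vv,"u276",s[vv,276].round(1),Z[vv,276].round(4)," u235",s[vv,235].round(1),Z[vv,235].round(4)," u320",s[vv,320].round(1),Z[vv,320].round(4))
# guides: tops z>.055 ; outer edges t per row
for vv in range(290,350,10):
    m=(Z[vv]>.046)&(u[vv]>200)&(u[vv]<350); print(vv,"t range",t[vv][m].min().round(1),t[vv][m].max().round(1), "s",s[vv][m].mean().round(1), [ (int(k),Z[vv,k].round(3)) for k in range(222,332,6)])
for k in range(160,258,16):
    m=roi[k]&(H[k]<20)&(S[k]>90)&(Z[k]>.055); print(k,s[k][m].mean().round(1),t[k][m].min().round(1),t[k][m].max().round(1))
E
```

```text
handle 2804 z [0.0595 0.0611 0.0622] [470.3  49.7] [25.4 91.1] 82.39
handle core 2774 z [0.0596 0.0611 0.0622] [470.6  49.6] [25.4 90.6] 82.39
262 u276 -108.6 0.0553  u235 -82.7 0.0011  u320 -82.6 0.0009
266 u276 -103.6 0.0535  u235 -81.5 0.0083  u320 -81.0 0.0075
270 u276 -99.7 0.0538  u235 -81.3 0.0174  u320 -80.7 0.0164
274 u276 -95.5 0.0538  u235 -80.5 0.025  u320 -81.1 0.0262
278 u276 -92.3 0.0557  u235 -80.8 0.0341  u320 -81.1 0.0348
282 u276 -86.9 0.0535  u235 -80.0 0.0409  u320 -79.9 0.0409
286 u276 -82.9 0.0539  u235 -79.4 0.0477  u320 -80.1 0.0491
290 u276 -79.3 0.0551  u235 -76.4 0.05  u320 -75.7 0.0491
300 u276 -68.2 0.0546  u235 -70.8 0.0588  u320 -69.6 0.057
320 u276 -46.6 0.0556  u235 -48.6 0.0584  u320 -48.8 0.0589
340 u276 -22.5 0.0543  u235 -24.8 0.0571  u320 -24.9 0.0575
290 t range -51.8 51.6 s -78.0 [(222, np.float64(-0.0)), (228, np.float64(0.049)), (234, np.float64(0.05)), (240, np.float64(0.05)), (246, np.float64(0.055)), (252, np.float64(0.054)), (258, np.float64(0.055)), (264, np.float64(0.056)), (270, np.float64(0.055)), (276, np.float64(0.055)), (282, np.f
[... 2295 characters left out ...]
, np.float64(-0.001))]
340 t range -51.1 52.0 s -24.8 [(222, np.float64(-0.0)), (228, np.float64(0.049)), (234, np.float64(0.057)), (240, np.float64(0.058)), (246, np.float64(0.055)), (252, np.float64(0.055)), (258, np.float64(0.055)), (264, np.float64(0.054)), (270, np.float64(0.055)), (276, np.float64(0.054)), (282, np.float64(0.055)), (288, np.float64(0.054)), (294, np.float64(0.055)), (300, np.float64(0.054)), (306, np.float64(0.055)), (312, np.float64(0.05)), (318, np.float64(0.058)), (324, np.float64(0.049)), (330, np.float64(0.001))]
160 -204.6 -12.8 10.8
176 -191.0 -13.8 10.9
192 -177.1 -13.0 11.1
208 -162.7 -13.2 11.2
224 -148.0 -13.5 11.4
240 -132.9 -13.7 11.6
256 -117.3 -12.9 10.8
```

The jig heading is −8.0°, and the jig's near end is 2 mm nearer than the top camera gave. The handle centre is at (0.4705, 0.0497) and needs about 31–32 mm of travel. Gripping it now.

```bash
python3 - <<'E'
from h import *
R=ori(np.radians(-8)); f=lambda:np.round(manip.current_force(),2)
manip.move_l([0.4705,0.0497,0.10],R,max_speed=0.25)
manip.move_l([0.4705,0.0497,0.0325],R,max_speed=0.1)
print(manip.current_time(),f())
manip.set_gripper(0.0,effort=40)
print(manip.current_time(),f(),np.round(manip.current_ft_torque(),2),manip.current_grip_width(),manip.current_ee_pos())
im,d,c=cloud("wrist"); cv2.imwrite("pics/w2.png",im[:,:,::-1])
E
```

```text
4.7417 [ 1.08 -1.02  0.12]
5.3167 [-0.22  0.75  1.9 ] [ 0.06 -0.    0.09] 0.29318499860908875 [0.47057984 0.04972281 0.03261869]
```

View pics/w2.png

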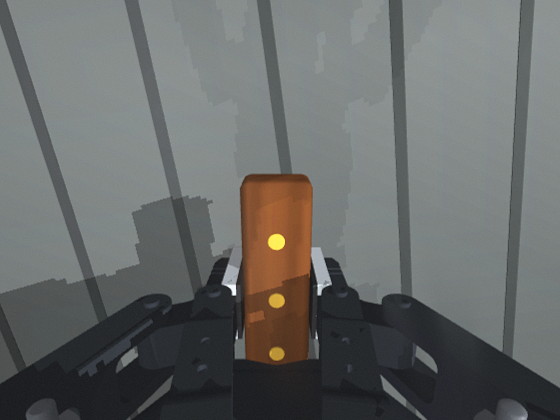

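The handle is held between the pads, at columns 240–312 in the picture, with a grip width of about 25 mm. I'll slide it, feeling for the stop.

```bash
python3 - <<'E'
from h import *
th=np.radians(-8);ax=np.array([np.cos(th),np.sin(th),0]);ay=np.array([-ax[1],ax[0],0])
p0=np.array([0.4705,0.0497,0.0325])
F=lambda:np.mean([manip.current_force() for _ in range(4)],0)
f0=F(); print("f0",f0.round(2))
manip.move_l(p0+ax*0.012,max_speed=0.04); print(12,(F()@ax).round(2))
manip.move_l(p0+ax*0.024,max_speed=0.04); fb=F(); print(24,(fb@ax).round(2),(fb@ay).round(2),manip.current_time())
s=0.024
while s<0.038:
    s+=0.0007
    manip.move_l(p0+ax*s,max_speed=0.012)
    f=F(); a=(np.array(manip.current_ee_pos())-p0)@ax
    print(round(s*1000,1),round(a*1000,2),(f@ax).round(2),(f@ay).round(2),f[2].round(2))
    if -(f@ax)+min(0,0)>7: break
print(manip.current_time(),manip.current_grip_width())
E
```

```text
f0 [-0.15  0.45  2.17]
12 2.14
24 1.15 -0.33 6.2667
24.7 24.37 -1.92 -0.51 5.8
25.4 24.69 -3.87 -0.75 6.88
26.1 25.3 -5.45 -0.83 5.78
26.8 25.99 -5.32 -0.28 7.61
27.5 26.64 -5.03 -0.16 7.7
28.2 27.39 -5.52 0.1 7.87
28.9 28.05 -5.65 0.61 7.8
29.6 28.76 -5.45 -0.18 8.5
30.3 29.44 -5.37 -0.69 7.16
31.0 30.14 -4.75 -0.18 8.68
31.7 30.83 -5.35 0.16 8.35
32.4 31.53 -6.5 -0.61 8.67
33.1 31.7 -8.79 0.35 10.57
9.5167 0.2969973826019387
```

```bash
python3 - <<'E'
from h import *
th=np.radians(-8);ax=np.array([np.cos(th),np.sin(th),0]);ay=np.array([-ax[1],ax[0],0])
p0=np.array([0.4705,0.0497,0.0325])
F=lambda:np.mean([manip.current_force() for _ in range(4)],0)
s=0.0331
while s<0.037:
    s+=0.0005
    manip.move_l(p0+ax*s,max_speed=0.01)
    f=F(); e=np.array(manip.current_ee_pos()); a=(e-p0)@ax
    print(round(s*1000,1),round(a*1000,2),(f@ax).round(2),(f@ay).round(2),f[2].round(2),e[2].round(4))
    if -(f@ax)>15: break
print(manip.current_time(),manip.current_grip_width())
manip.dwell(0.2);print(F()@ax)
im,d,c=cloud("scene");cv2.imwrite("pics/s2.png",cv2.resize(im[170:340,230:370,::-1],None,fx=3.5,fy=3.5,interpolation=cv2.INTER_CUBIC))
E
```

```text
33.6 31.68 -10.86 0.47 13.38 0.0324
34.1 31.66 -14.57 0.68 15.34 0.0324
34.6 31.74 -14.79 1.54 14.99 0.0323
35.1 31.71 -17.93 0.86 17.84 0.0322
10.5167 0.29377063190860736
-17.71111336936717
```

View pics/s2.png

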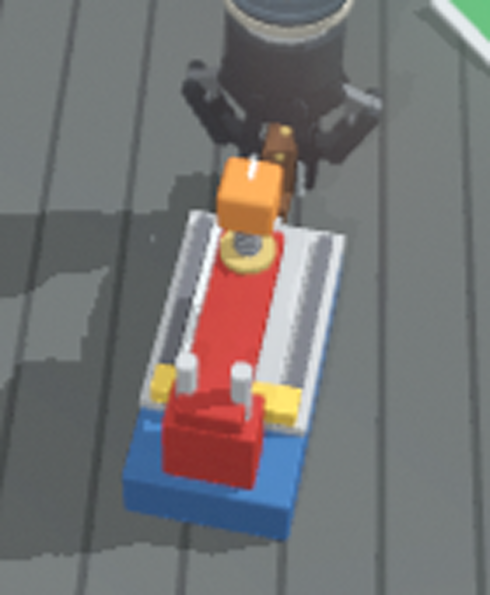

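The feel is clear: the cleaver stops moving at 31.7 mm of travel, as the geometry predicted, with about 18 N of push. The crop shows the handle in the jaws at (280,150) with the knob, arm and stop undisturbed. I'll relax the push, let go, and look at the knob with the wrist camera.

```bash
python3 - <<'E'
from h import *
th=np.radians(-8);ax=np.array([np.cos(th),np.sin(th),0]);ay=np.array([-ax[1],ax[0],0])
p0=np.array([0.4705,0.0497,0.0325])
F=lambda:np.mean([manip.current_force() for _ in range(4)],0)
manip.move_l(p0+ax*0.0325,max_speed=0.02)
f=F(); print((f@ax).round(2),f[2].round(2),((np.array(manip.current_ee_pos())-p0)@ax*1000).round(2))
manip.set_gripper(1.0)
e=np.array(manip.current_ee_pos()); print((e-p0)@ax,F().round(2))
manip.move_l([e[0],e[1],0.12],max_speed=0.15)
im,d,c=cloud("wrist"); cv2.imwrite("pics/w3.png",im[:,:,::-1]); W=world(d,c)
hsv=cv2.cvtColor(im,cv2.COLOR_RGB2HSV);H,S,V=[hsv[...,i] for i in range(3)]
m=(H<20)&(S>90)&(W[...,2]>.056)&(W[...,2]<.066)
q=(W[m][:,:2]*1000).astype(np.float32);r=cv2.minAreaRect(q);print(len(q),r)
# rise and go over to see the knob: wrist camera ahead of it
manip.move_l([e[0],e[1],0.29],max_speed=0.3)
manip.move_ptp([0.66,0.024,0.32],ori(th))
print(manip.current_qpos().round(3) if hasattr(manip.current_qpos(),'round') else manip.current_qpos(),manip.current_time())
im,d,c=cloud("wrist"); cv2.imwrite("pics/w4.png",im[:,:,::-1]); np.savez("w4.npz",im=im,d=d,**{k:np.array(v) for k,v in c.items()})
E
```

```text
-4.13 7.49 31.75
0.0324915470567572 [ 1.11 -0.52  0.4 ]
5241 ((501.7884826660156, 45.071800231933594), (25.838266372680664, 91.28752899169922), 82.03803253173828)
[-0.034  0.495  1.223  0.     1.427 -1.465] 13.8583
```

View pics/w4.png

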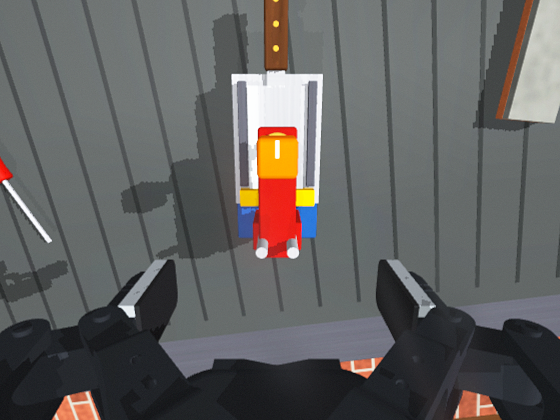

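View pics/w3.png

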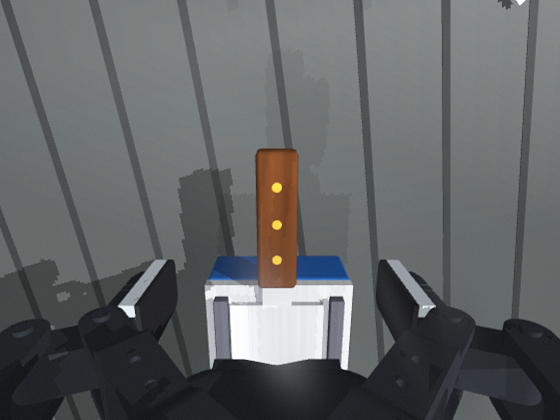

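The first picture (w4) shows the knob at (277,157), the yellow stop at (247,197)/(304,197) and the blade between the guides. The second (w3) shows the handle at (277,217), square to the jig. I'll measure the knob and check the cleaver position.

```bash
python3 - <<'E'
from h import *
z=np.load("w4.npz"); im,d=z["im"],z["d"]; W=world(d,z); X,Y,Z=[W[...,i] for i in range(3)]
hsv=cv2.cvtColor(im,cv2.COLOR_RGB2HSV);H,S,V=[hsv[...,i] for i in range(3)]
v,u=np.mgrid[:420,:560]; th=np.radians(-8);ax=np.array([np.cos(th),np.sin(th)]);ay=np.array([-ax[1],ax[0]])
m=(Z>.175)&(Z<.2)&(u>240)&(u<320)&(v>120)&(v<195)
q=(W[m][:,:2]*1000).astype(np.float32); r=cv2.minAreaRect(q);print("knob",len(q),np.percentile(Z[m],[5,50,95]).round(4),r, W[m].mean(0)); k=np.array(r[0])/1000
s=(W[...,:2]-k)@ax*1000;t=(W[...,:2]-k)@ay*1000
for uu in (240,246,250,300,308,313):
    print(uu,[(int(vv),s[vv,uu].round(1),Z[vv,uu].round(3)) for vv in range(183,212,2)])
for uu in (237,318): print(uu,[(int(vv),s[vv,uu].round(1),Z[vv,uu].round(3)) for vv in range(68,84,2)])
mm=(v>90)&(v<120)&(Z>.045)&(u>215)&(u<335); print("t range",t[mm].min(),t[mm].max())
mh=(H<20)&(S>90)&(Z>.056)&(Z<.066)&(v<75); print("handle far end s",s[mh].max(), "t",t[mh].min(),t[mh].max())
ma=(Z>.1)&(Z<.17)&(u>230)&(u<330)&(v<270); print("tall parts s>30:",[(a,Z[ma&(s>a)&(s<a+10)].max().round(3)) for a in range(30,110,10) if (ma&(s>a)&(s<a+10)).any()])
E
```

```text
knob 1729 [0.1846 0.1882 0.1895] ((628.4002685546875, 29.191450119018555), (33.52116394042969, 34.50787353515625), 81.0973892211914) [0.62728509 0.02913582 0.18773225]
240 [(183, np.float64(47.9), np.float64(0.059)), (185, np.float64(50.6), np.float64(0.058)), (187, np.float64(54.9), np.float64(0.05)), (189, np.float64(55.0), np.float64(0.061)), (191, np.float64(56.6), np.float64(0.065)), (193, np.float64(59.5), np.float64(0.063)), (195, np.float64(61.6), np.float64(0.065)), (197, np.float64(64.1), np.float64(0.065)), (199, np.float64(66.8), np.float64(0.064)), (201, np.float64(69.2), np.float64(0.065)), (203, np.float64(72.0), np.float64(0.063)), (205, np.float64(80.4), np.float64(0.043)), (207, np.float64(83.4), np.float64(0.042)), (209, np.float64(85.8), np.float64(0.043)), (211, np.float64(88.8), np.float64(0.042))]
246 [(183, np.float64(48.1), np.float64(0.058)), (185, np.float64(50.7), np.float64(0.058)), (187, np.float64(55.1), np.float64(0.05)), (189, np.float64(55.0), np.float64(0.061)), (191, np.float64(56.6), np.float64(0.065)), (193, np.float64(59.2), np.float64(0.064)), 
[... 3399 characters left out ...]
0.058))]
318 [(68, np.float64(-89.0), np.float64(0.001)), (70, np.float64(-86.6), np.float64(0.001)), (72, np.float64(-84.3), np.float64(0.0)), (74, np.float64(-77.1), np.float64(0.051)), (76, np.float64(-75.1), np.float64(0.05)), (78, np.float64(-72.9), np.float64(0.05)), (80, np.float64(-70.8), np.float64(0.049)), (82, np.float64(-68.5), np.float64(0.051))]
t range -52.054389313002716 52.12298922826111
handle far end s -81.38654673851629 t -14.06334675042626 11.218491920250333
tall parts s>30: [(30, np.float64(0.121)), (40, np.float64(0.12)), (50, np.float64(0.121)), (60, np.float64(0.121)), (70, np.float64(0.12)), (80, np.float64(0.121)), (90, np.float64(0.145)), (100, np.float64(0.146))]
```

Everything agrees: the stop face is 55 mm beyond the knob, the blade's top surface runs right up to it (s≈54 at z=0.055), and the handle's far end is at −81.4 mm (expected −81). The knob centre is at (0.628, 0.029) with its flats square to the jig. Gripping the knob.

```bash
python3 - <<'E'
from h import *
th=np.radians(-8.3);R=ori(th)
F=lambda:np.mean([manip.current_force() for _ in range(6)],0)
T=lambda:np.mean([manip.current_ft_torque() for _ in range(6)],0)
manip.set_gripper(0.75)
manip.move_ptp([0.6281,0.0290,0.24],R)
manip.move_l([0.6281,0.0290,0.152],R,max_speed=0.1)
manip.dwell(0.2)
print(manip.current_time(),F().round(2),T().round(3),manip.current_qpos())
manip.set_gripper(0.0,effort=45)
manip.dwell(0.1)
print(manip.current_time(),F().round(2),T().round(3),manip.current_grip_width(),manip.current_ee_pos())
im,d,c=cloud("wrist"); cv2.imwrite("pics/w5.png",im[:,:,::-1])
E
```

```text
15.9333 [-0.47 -0.17  0.14] [-0.052 -0.011  0.009] [-2.78754012e-02  5.75798855e-01  1.50703962e+00  3.18676553e-05
  1.05784441e+00 -1.45382279e+00]
16.4083 [-0.85  0.6   2.86] [0.048 0.079 0.127] 0.3906313297216901 [0.62818779 0.02904795 0.1522297 ]
```

View pics/w5.png

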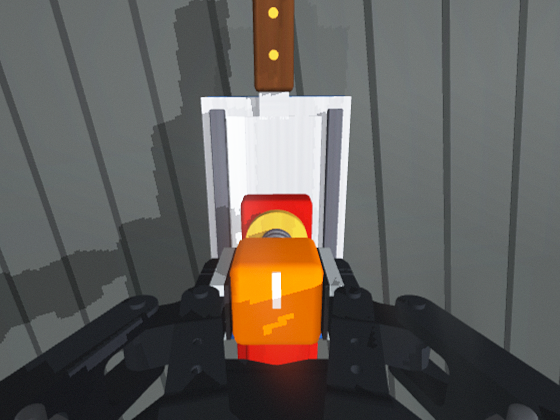

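The knob sits squarely between the pads, at columns 230–322, with a grip width of 33 mm. Now the first 0.6 rad clockwise, sinking 4.77 mm/rad, with the forces watched.

```bash
cat >> h.py <<'E'
TH0=np.radians(-8.3); KX,KY,KZ=0.6281,0.0290,0.152
F=lambda n=6:np.mean([manip.current_force() for _ in range(n)],0)
T=lambda n=6:np.mean([manip.current_ft_torque() for _ in range(n)],0)
def goto(phi,z,sp=0.02,x=KX,y=KY): manip.move_l([x,y,z],ori(TH0-phi),max_speed=sp)
E
python3 - <<'E'
from h import *
t0=manip.current_time()
for i in range(1,7):
    phi=0.1*i; goto(phi,KZ-0.00477*phi)
    f=F();tq=T();e=manip.current_ee_pos()
    print(round(phi,2),f.round(2),tq[2].round(3),"z err mm",round((e[2]-(KZ-0.00477*phi))*1000,2),"xy",np.round((np.array(e[:2])-[KX,KY])*1000,2))
print(manip.current_time()-t0,manip.current_qpos()[5],manip.current_grip_width())
E
```

```text
0.1 [-1.09  0.75  3.71] -0.172 z err mm 0.19 xy [0.09 0.08]
0.2 [0.08 0.62 4.12] -0.178 z err mm 0.18 xy [0.07 0.05]
0.3 [-0.91  0.65  4.25] -0.242 z err mm 0.17 xy [0.11 0.06]
0.4 [-0.72  1.13  5.3 ] -0.218 z err mm 0.22 xy [0.15 0.08]
0.5 [-0.33  1.65  4.43] -0.201 z err mm 0.17 xy [0.12 0.08]
0.6 [-1.43  1.25  5.72] -0.194 z err mm 0.17 xy [0.13 0.1 ]
1.5 -0.8583278170266587 0.3931456438081549
```

The direction is right, with a turning torque of about 0.2 N m. I'll continue with light z compliance and watch for contact.

```bash
python3 - <<'E'
from h import *
import json
phi=0.6; z=KZ-0.00477*phi; hi=0
while phi<2.95:
    phi+=0.1; z-=0.000477
    goto(phi,z); f=F();tq=T();e=manip.current_ee_pos()
    print(round(phi,2),f.round(2),tq[2].round(3),"z",round(e[2]*1000,2),"dev",round((e[2]-(KZ-0.00477*phi))*1000,2))
    hi=hi+1 if f[2]>9 else 0
    if hi>=2 or f[2]>12: break
    z+=np.clip(5e-5*(f[2]-4),-2e-4,2e-4)
print(manip.current_time(),manip.current_qpos()[5]); json.dump([phi,z],open("st.json","w"))
E
```

```text
0.7 [-0.27  1.31  4.91] -0.169 z 148.84 dev 0.18
0.8 [0.7  1.12 5.38] -0.204 z 148.39 dev 0.21
0.9 [1.44 2.74 4.16] -0.251 z 147.9 dev 0.19
1.0 [1.42 3.06 3.95] -0.173 z 147.42 dev 0.19
1.1 [1.31 2.13 5.06] -0.153 z 146.97 dev 0.22
1.2 [2.07 2.6  3.72] -0.2 z 146.49 dev 0.22
1.3 [2.52 3.39 3.66] -0.145 z 146.03 dev 0.23
1.4 [3.24 3.55 3.58] -0.177 z 145.58 dev 0.25
1.5 [2.55 3.71 5.12] -0.168 z 145.2 dev 0.36
1.6 [1.52 2.66 7.41] -0.147 z 145.15 dev 0.78
1.7 [ 0.78  3.5  10.86] -0.138 z 145.16 dev 1.27
1.8 [ 0.06  3.8  12.71] -0.116 z 145.13 dev 1.71
20.9583 0.34223227178006116
```

Contact is clear: from φ≈1.49 rad on, the knob's height stays at 145.15 mm while Fz climbs, so the gap was about 7 mm. Now a quarter turn past contact, to φ≈3.05, holding the height and servoing z to a small downward push.

```bash
python3 - <<'E'
from h import *
import json
phi,z=json.load(open("st.json")); print("zcmd",z)
z+=0.0006; goto(phi,z); print(F().round(2),manip.current_ee_pos()[2])
while phi<3.04:
    phi=min(phi+0.1,3.05)
    goto(phi,z); f=F();tq=T();e=manip.current_ee_pos()
    print(round(phi,2),f.round(2),tq[2].round(3),"z",round(e[2]*1000,2),"zc",round(z*1000,2))
    z+=np.clip(8e-5*(f[2]-3),-3e-4,3e-4)
    if abs(f[2])>15: break
print(manip.current_time(),manip.current_qpos()[5],manip.current_grip_width()); json.dump([phi,z],open("st.json","w"))
R=np.array(manip.current_tcp_rot()); print("heading turned",TH0-np.arctan2(R[1,2],R[0,2]))
im,d,c=cloud("wrist"); cv2.imwrite("pics/w6.png",im[:,:,::-1])
E
```

```text
zcmd 0.1439615590514046
[2.55 3.09 7.81] 0.14514509240518125
1.9 [2.3  3.02 8.61] -0.141 z 145.16 zc 144.56
2.0 [2.21 2.46 5.51] -0.148 z 145.18 zc 144.86
2.1 [3.37 2.97 4.72] -0.093 z 145.2 zc 145.06
2.2 [4.12 2.74 3.92] -0.11 z 145.19 zc 145.2
2.3 [3.97 3.23 3.09] -0.128 z 145.21 zc 145.27
2.4 [5.44 2.82 3.09] -0.083 z 145.22 zc 145.28
2.5 [5.   3.64 2.21] -0.159 z 145.18 zc 145.29
2.6 [4.63 2.55 3.53] -0.084 z 145.2 zc 145.23
2.7 [4.58 1.92 1.89] -0.068 z 145.2 zc 145.27
2.8 [5.73 4.13 3.27] -0.119 z 145.19 zc 145.18
2.9 [3.55 2.92 2.93] -0.107 z 145.2 zc 145.2
3.0 [5.33 3.58 3.66] -0.107 z 145.19 zc 145.2
3.05 [4.99 2.55 3.06] -0.11 z 145.18 zc 145.25
24.4583 1.5915592167432018 0.3938655463623251
heading turned -3.2377552576406856
```

View pics/w6.png

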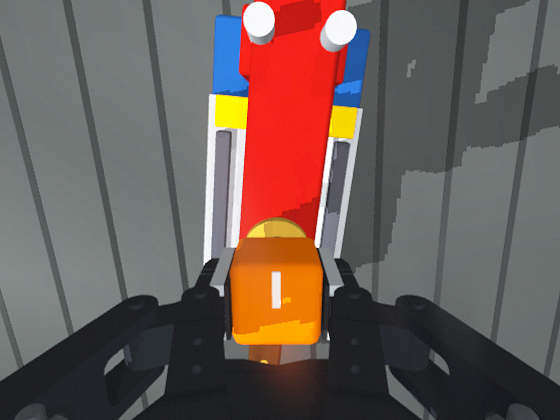

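The mark stays straight in the grip, at (277,290), and the tool has turned 3.045 rad. The arm has visibly come nearer the knob. I'll let go, back off and check.

```bash
python3 - <<'E'
from h import *
import json
phi,z=json.load(open("st.json"))
manip.set_gripper(0.75); manip.dwell(0.2)
print("after release",F().round(2),manip.current_grip_width())
e=manip.current_ee_pos()
manip.move_l([e[0],e[1],0.25],max_speed=0.12)
th=np.radians(-8)
manip.move_ptp([0.66,0.024,0.32],ori(th))
print(manip.current_time())
im,d,c=cloud("wrist"); cv2.imwrite("pics/w7.png",im[:,:,::-1]); np.savez("w7.npz",im=im,d=d,**{k:np.array(v) for k,v in c.items()})
E
python3 - <<'E'
from h import *
th=np.radians(-8);ax=np.array([np.cos(th),np.sin(th)]);ay=np.array([-ax[1],ax[0]]);k=np.array([.6283,.0291])
for n in ("w4","w7"):
    z=np.load(n+".npz"); im,d=z["im"],z["d"]; W=world(d,z);Z=W[...,2]; s=(W[...,:2]-k)@ax*1000;t=(W[...,:2]-k)@ay*1000
    hsv=cv2.cvtColor(im,cv2.COLOR_RGB2HSV);H,S,V=[hsv[...,i] for i in range(3)]
    red=(S>150)&((H<6)|(H>174))&(Z>.1)&(abs(t)<16)
    print(n,"arm z by s",[(a,np.median(Z[red&(s>a)&(s<a+10)]).round(4)) for a in range(25,80,10)])
    m=(Z>.165)&(Z<.2)&(abs(s)<25)&(abs(t)<25); q=(W[m][:,:2]*1000).astype(np.float32);print(" knob top",np.percentile(Z[m],[50,90]).round(4),cv2.minAreaRect(q))
    mh=(H<20)&(S>90)&(Z>.056)&(Z<.066)&(s<-75); print(" handle far end s",np.percentile(s[mh],99).round(2),"t",t[mh].min().round(1),t[mh].max().round(1))
    w=(V>200)&(S<60)&m; q=(W[w][:,:2]*1000).astype(np.float32)
    if w.sum()>4: print(" mark",q.mean(0),cv2.minAreaRect(q))
    bl=(abs(Z-.055)<.003)&(abs(t)>22)&(abs(t)<30)&(s>30)&(s<60)&(S<60); print(" blade end s",s[bl].max().round(1) if bl.any() else None)
E
```

```text
after release [-0.51  0.12 -0.69] 0.7523918087171211
28.7167
w4 arm z by s [(25, np.float64(0.1186)), (35, np.float64(0.1185)), (45, np.float64(0.1185)), (55, np.float64(0.1184)), (65, np.float64(0.1185)), (75, np.float64(0.1185))]
 knob top [0.1881 0.1892] ((628.384521484375, 29.19391441345215), (33.52116394042969, 34.53971481323242), 81.0973892211914)
 handle far end s -81.55 t -14.0 11.3
 mark [620.6921    31.296429] ((621.7051391601562, 37.5784912109375), (18.963090896606445, 14.359293937683105), 83.48519897460938)
 blade end s 55.1
w7 arm z by s [(25, np.float64(0.125)), (35, np.float64(0.1251)), (45, np.float64(0.1251)), (55, np.float64(0.125)), (65, np.float64(0.125)), (75, np.float64(0.125))]
 knob top [0.1804 0.1815] ((628.3554077148438, 28.988170623779297), (34.05216979980469, 34.04340362548828), 87.27516174316406)
 handle far end s -81.18 t -14.1 11.4
 mark [636.4364    29.240892] ((636.2373046875, 36.403011322021484), (14.88109016418457, 20.771066665649414), 5.83700704574585)
 blade end s 55.0
```

View pics/w7.png

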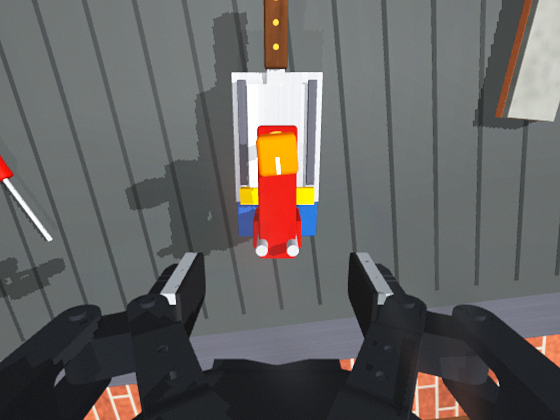

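```bash
python3 - <<'E'
from h import *
th=np.radians(-8);ax=np.array([np.cos(th),np.sin(th)]);ay=np.array([-ax[1],ax[0]]);k=np.array([.6283,.0291])
for n in ("w4","w7"):
    z=np.load(n+".npz"); im,d=z["im"],z["d"]; W=world(d,z);Z=W[...,2]; s=(W[...,:2]-k)@ax*1000;t=(W[...,:2]-k)@ay*1000
    f=lambda m:(Z[m].mean()*1000).round(2)
    print(n,"blade",f((abs(t)<28)&(s>-60)&(s<-30)&(abs(Z-.055)<.006)),"stop",f((abs(t)>26)&(abs(t)<42)&(s>58)&(s<70)&(abs(Z-.064)<.008)),"table",f((t>70)&(t<120)&(abs(s)<60)&(abs(Z)<.01)),"knob",f((abs(s)<12)&(abs(t)<12)&(Z>.17)),"arm",f((abs(s-50)<25)&(abs(t)<15)&(Z>.11)&(Z<.135)),"post pegs",np.percentile(Z[(s>85)&(s<110)&(abs(t)<25)&(Z>.1)],[50,98]).round(4))
E
```

```text
w4 blade 55.36 stop 64.46 table 1.16 knob 245.1 arm 118.5 post pegs [0.1191 0.1445]
w7 blade 54.75 stop 63.74 table 0.46 knob 187.1 arm 125.06 post pegs [0.1255 0.1436]
```

After correcting the 0.7 mm camera shift seen on the blade and stop, the arm has risen about 7.2 mm. That is about 1.5 rad past contact, with roughly 16 N on the foot. The cleaver is still at the stop and nothing is being touched, so I'm handing in.

```bash
python3 - <<'E'
from bench import manip
print(manip.current_time(), manip.current_force()); manip.sign_off()
E
```

```text
28.7667 [0.50956569 0.30350107 0.36320113]
the job is handed in; nothing more can be done
```

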